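# Pin the specimen case shut and hold it

## Task

The orange specimen case is ready for the courier: pull the bench unit's drawer open by its bar handle, take out the steel locking pin with the red knob, swing the case's lid down, and push the pin straight down through the holes of the lid tab and the base tab until its collar sits on the lid tab. The lid springs up on its rubber gasket unless it is pushed down, so finish still gripping the pin by its knob and pressing it firmly down so that the lid stays squeezed fully shut while a colleague fits the clip underneath; do not let go. Leave the other two tools in their rack and do not knock the things on the bench about.

Things in the scene. Friction and masses are not known exactly. Their poses are not given: they have to be found in the camera images.
- cabinet: grey one-drawer bench unit, fixed, 224 wide x 228 deep x 96 high. Origin: on the bench right below the middle of the closed drawer's handle bar; x points away from the handle into the unit, y to the unit's left seen from the handle, z up. The drawer's front face lies at x = 35, the unit's body at x = 47 to 275; a low white slide box (150 x 80 x 34) is fixed on its top at the rear
- drawer_handle (a point): middle of the steel bar handle (10 thick, 110 long along the unit's y), 60 above the bench and 35 in front of the drawer's cream front (clear gap behind the bar 30); moves with the drawer
- drawer (a joint): how far the drawer is pulled out, m: 0 closed, 0.15 fully out; it slides along the unit's -x with about 1.5 N of friction and stays where it is left. The front panel's top edge is 92 above the bench
- pin_rack (a point): centre of the top face (54 above the bench) of the dark block (50 x 170) in the drawer, 110 behind the handle bar. Its three holes lie here and 55 to either side along the unit's y; in them stand, in any order, the pin, the driver and the marker. The drawer's front panel is 63 in front of the hole line; nothing else in the drawer is higher than the block
- pin: locking pin, loose, 60 g, standing upright in the rack: steel shank 9 diameter and 36 long with a 7 long taper to the tip, then a steel collar 26 diameter x 6 thick, then a red knob 22 diameter x 26 high; 68 overall. Origin at the centre of its tip, z up towards the knob. Grip it by the knob; in the rack the collar rests on the block
- pin_tip (a point): centre of the pin's tip (the pin's origin)
- pin_collar (a point): centre of the underside of the pin's collar, 36 above the tip; the knob reaches from 6 to 32 above this point
- case: orange clamshell specimen case, fixed: base 150 (x) x 200 (y) x 60 high, lid 25 high. Origin on the bench below the base's middle; -x is its front with the tabs, y along the hinge, z up. Base tab 45 deep x 50 wide x 8 thick. Shut, a like lid tab lies 1 above it, its top face 69 above the bench; the lid's front wall is 22 behind the hole centres, its top 87 above the bench
- base_hole (a point): centre of the 12 diameter through hole in the base tab, at the tab's top face: 60 above the bench, 97 in front of the case's origin
- lid (a joint): opening angle of the lid, rad: 0 fully shut, grows as the front edge rises; it starts at 1.05 to 1.4, its upper limit is 1.75. A stiff hinge keeps it where it is left. Over the last 0.04 rad the rubber gasket pushes back: unpressed the lid rests at about 0.025 to 0.04 (front tab 4 to 7 mm up); holding it fully shut takes about 9 N downwards on the tab
- lid_hinge (a point): middle of the lid's hinge axis, at the case's far edge, 79 behind its origin and 60 above the bench; the axis runs along the case's y. Shut, the lid's outer face lies 25 above the hinge (its raised middle panel, 24 to 134 from the axis, 27); the lid's front wall is 154 from the axis, the tab's end 199
- lid_hole (a point): centre of the 12 diameter hole in the lid tab, at the tab's upper (outer) face, 176 from the hinge axis; z is the outward normal of the lid tab. Moves with the lid
- driver: small screwdriver, 66 long, yellow handle 20 diameter, standing in the rack, origin at its tip; leave it there
- marker: marker, 64 long, blue cap 15 diameter, standing in the rack, origin at its lower end; leave it there
- glovebox: teal glove carton 240 x 120 x 85, bystander, origin under its centre
- basket: purple plastic bowl, 170 diameter x 75 high, bystander, origin under its centre
- reagent: white bottle, 52 diameter x 125 high, bystander, origin under its centre
- stapler: blue stapler 130 x 34 x 37, bystander, origin under its centre
- tape: roll of tape, 76 diameter x 20 high, bystander, origin under its centre

How it is judged (in metres and radians):
On the way, in this order (a step that is already met when the one before it is completed fails the run):
1. the drawer is pulled open (value of joint drawer above 0.06 m), for 0.2 s.
2. the pin is lifted out of the rack (height (world z) of pin_tip above 0.06 m), for 0.2 s.
At the end, for the whole second after the job is handed in: Through the last second: lid squeezed shut (below 0.012 rad, tab within 2 mm of shut), pin still, upright (0.12 rad) and through both holes (tip 18 mm below the base tab's top, within 6 mm of its axis), collar within 3 mm of the lid tab, fingers holding the pin (over 3 N) (value of joint lid below 0.012 rad and z of pin_collar in the frame of lid_hole below 0.003 m and z of pin_tip in the frame of base_hole below -0.018 m and horizontal distance between pin_tip and base_hole below 0.006 m and angle between the z axis of pin and the z axis of case, either way round below 0.12 rad and contact force between the fingers and pin above 3 N and linear speed of pin below 0.03 m/s); the arm keeps its last pose, push and grip.
It fails at once if a bystander on the bench is knocked more than 40 mm away (distance of any of glovebox, basket, reagent, stapler, tape from where it was at the start of the episode above 0.04 m).
It fails at once if the driver or the marker is lifted out of the rack (height (world z) of any of driver, marker above 0.05 m).
It also fails if it takes over 69 s, if anything falls off the work surface, if the arm or the gripper's body presses on something with over 40 N, if the wrist force passes 120 N, or if a joint passes its speed limit or range.

## Robot

A 7-joint arm with a two-finger parallel gripper is mounted at the origin on the work surface. World frame = base frame: x ahead of the robot, y to its left, z up, the work surface at z = 0. Lengths are in mm, angles in rad, forces in N, time in s.
With the tool pointing down it reaches from about 400 to 875 mm from the base axis. Payload 4.4 kg.
Tool frame: the origin (TCP) lies midway between the tips of the shut fingers; the grasp point (between the pads) lies ctrl.grip_depth behind it (ctrl.grip_depth is the distance from the TCP to the grasp point, in mm); z points along the fingers, y is the line along which they close (so a half turn about z gives the same grasp; the last joint's range is limited). The gripper opens to 85 mm and grips with 20 to 120 N. Pads are 22 mm wide; open, the fingers measure 114 mm over their backs; the gripper's body (76 mm by 85 mm) begins 54 mm behind the grasp point. The pads swing forward as they close: fully open they stand 13 mm farther back than shut.
Start: joints at [1.068, 0.628, 0.038, 1.517, -0.027, 0.996, -0.02], TCP at [275.006, -588.973, 231.313] pointing down, gripper open.
Joint ranges: [-3.06, 3.06], [-0.37, 2.12], [-1.25, 1.32], [0.18, 2.47], [-1.1, 4.24], [0.23, 1.98], [-2.94, 2.94]. Speed limits (rad/s): [2.57, 2.57, 3.14, 3.14, 3.14, 3.14, 3.14].

## Interface

Orientations are given as [roll, pitch, yaw] about the fixed x, y, z axes, in that order (R = Rz(yaw) Ry(pitch) Rx(roll)).
In Python, from cell import ctrl gives the robot as it stands.
- The arm moves only by the tool carry_out, never from a script. Its argument "deltas" is one flat list of numbers, 7 for each row, row after row: the turn, a rotation vector about the tool's x, y, z in degrees, then the shift along the tool's x, y, z in m, then the closure, from -1 (fully open) to 1 (shut). In form: [wx, wy, wz, dx, dy, dz, claw, wx, wy, wz, dx, dy, dz, claw, ...]. A call has 1 to 12 rows; each row shifts and turns the commanded pose from where the row before left it, along the tool's axes as they then stand; what a row does not reach is not made up. A row lasts 1/8 s, in which the tool goes at most 62.5 mm and 10.7 degrees, less where a joint would pass 70% of its speed; a pose out of reach is approached as far as the arm can. A call with a gripper value outside its range is refused whole. The fingers move at their own pace and stop on an object; the grip force is fixed at half the most. Time passes only in rows, so rows that do not move let the fingers close. It gives the time, the measured TCP pose, the force, the opening and the grip force at its end, in the units of the state.
- ctrl.read_state(): the state, without advancing time (a new reading comes with each control period).
- ctrl.get_image(name): name is "scene" or "top" or "wrist"; returns the picture (480x640x3 uint8, red, green, blue); there is no depth.
- ctrl.calibration(name): a dict with "mtx" (3x3 intrinsics, pixels), "distortion" ([k1, k2, p1, p2, k3] as OpenCV has them; the pictures are not rectified), "R" (3x3) and "t" (3): a world point X has camera coordinates R X + t. Camera axes: x right, y down, z forward; pixel columns grow to the right and rows downward; lengths in mm; the calibration is good to about 2 mm. A picture is of the moment at which its call begins: read the wrist's pose just before it. calibration takes no time and is no camera call; for the wrist camera it gives the pose at the moment of the call.
- ctrl.finish_job(): hands the job in; it is judged then, once.
The state is a dict: "clock": time; "qpos": joint angles; "qd": joint speeds; "tau": joint torques, N m; "eef_pos": TCP position; "tool_rot": TCP orientation; "force": force on the tool from outside, world axes, zero at the start; "torque": the same for the moment, N m; "width": finger opening in mm; "gripper_force": force on a finger pad.
Only numpy, scipy, OpenCV 4.12 (cv2) and the standard library are available. Lean on these libraries where they do the work, as an engineer would, in place of code of your own. Each camera call takes 0.05 s, during which the arm holds its last target. There are 200 camera calls.

## Working session

There is one attempt and no reset: what is moved stays moved. The work goes in short steps, Python scripts to look and compute and a tool call to move; the robot and the scene stay as the last step left them, time stands still between calls to the robot, and variables do not carry over. Pictures are saved under pics/ and viewed, at most 10 in all, crops included, and the job is handed in when it is done.

Besides the shell and the picture viewer there is one more tool, called by a JSON object that holds its "name" and its "arguments". carry_out: Moves the arm, as the interface text tells. Its arguments: {"type":"object","properties":{"deltas":{"type":"array"}},"required":["deltas"]}

```bash
mkdir -p pics
python3 - <<'E'
from cell import ctrl
import cv2,numpy as np
s=ctrl.read_state();print(s, ctrl.grip_depth)
for n in ["scene","top"]:
    c=ctrl.calibration(n);print(n,{k:np.round(v,3).tolist() for k,v in c.items()})
    cv2.imwrite(f"pics/{n}0.png",ctrl.get_image(n)[:,:,::-1])
E
```

```text
{'clock': 0.0, 'qpos': array([ 1.06817102,  0.62935122,  0.03843592,  1.51838359, -0.02698169,
        0.99627955, -0.02002421]), 'qd': array([-0.00020095, -0.00175508, -0.00061928,  0.00046534,  0.00010575,
       -0.00090548, -0.00087866]), 'tau': array([-7.26843555e-04, -5.63405192e+01,  1.22564860e+00, -1.93451482e+01,
        1.09168596e-02,  1.03653042e-02,  1.48466148e-05]), 'eef_pos': array([ 274.75081806, -588.38420502,  230.38068869]), 'tool_rot': array([-3.13968921e+00,  3.74993887e-05,  4.36815624e-01]), 'force': array([ 0.72910288, -0.02665904,  0.50550388]), 'torque': array([ 0.0237504 ,  0.06510871, -0.00621736]), 'gripper_force': 0.0, 'width': 85.09675786991892} 18.700000000000003
scene {'mtx': [[446.395, 0.0, 318.383], [0.0, 446.395, 228.584], [0.0, 0.0, 1.0]], 'distortion': [-0.024, 0.0, 0.0, 0.0, 0.0], 'R': [[-0.086, 0.996, -0.015], [0.811, 0.061, -0.581], [-0.578, -0.062, -0.813]], 't': [42.167, -362.364, 1514.76]}
top {'mtx': [[508.033, 0.0, 316.129], [0.0, 508.033, 234.198], [0.0, 0.0, 1.0]], 'distortion': [0.026, 0.0, 0.0, 0.0, 0.0], 'R': [[-0.011, -1.0, -0.002], [-0.998, 0.011, -0.067], [0.067, 0.002, -0.998]], 't': [30.528, 520.004, 1527.622]}
```

View pics/scene0.png

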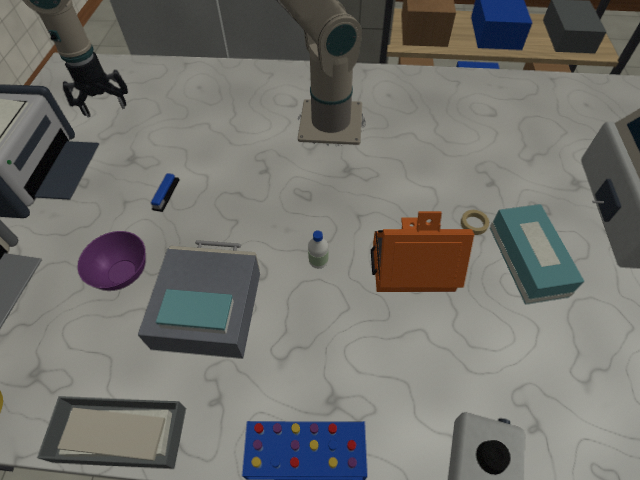

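View pics/top0.png

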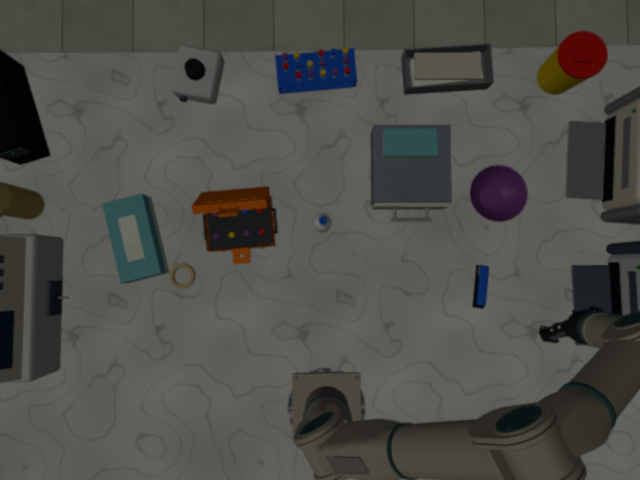

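The scene view shows the cabinet's handle at about (218,244), the open orange case with its tabs near (428,220), and the bottle between them. The top view shows the handle bar at about (411,218) and the base tab hole at about (241,256). Next I'll zoom in on the details.

```bash
cat > h.py <<'E'
import cv2,numpy as np
from cell import ctrl
def ray(c,px):
    u=cv2.undistortPoints(np.array([[px]],float),np.array(c['mtx']),np.array(c['distortion']))[0,0]
    R=np.array(c['R']);t=np.array(c['t'])
    d=R.T@np.array([u[0],u[1],1.]);return -R.T@t,d/np.linalg.norm(d)
def onz(c,px,z):
    o,d=ray(c,px);return o+d*(z-o[2])/d[2]
def tri(rays):
    A=np.zeros((3,3));b=np.zeros(3)
    for o,d in rays:
        P=np.eye(3)-np.outer(d,d);A+=P;b+=P@o
    X=np.linalg.solve(A,b);return X,[round(float(np.linalg.norm((np.eye(3)-np.outer(d,d))@(X-o))),1) for o,d in rays]
E
python3 - <<'E'
import cv2,numpy as np
def crop(n,x,y,w,h,f):
    return cv2.resize(cv2.imread(f"pics/{n}0.png")[y:y+h,x:x+w],None,fx=f,fy=f,interpolation=cv2.INTER_CUBIC)
a=crop("top",361,195,100,70,4);b=crop("top",186,180,100,90,4)[:,:]
a=cv2.copyMakeBorder(a,0,0,0,0,0)
c=crop("scene",168,225,100,70,4);d=crop("scene",365,202,100,80,4)
L=np.vstack([cv2.convertScaleAbs(a,alpha=1.6),c]);Rr=np.vstack([cv2.convertScaleAbs(b[:280-0],alpha=1.6),d[:280]])
Rr=np.vstack([cv2.convertScaleAbs(crop("top",186,200,100,70,4),alpha=1.6),d[:280]])
cv2.imwrite("pics/c1.png",np.hstack([L,Rr]))
E
```

```text
(no output)
```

View pics/c1.png

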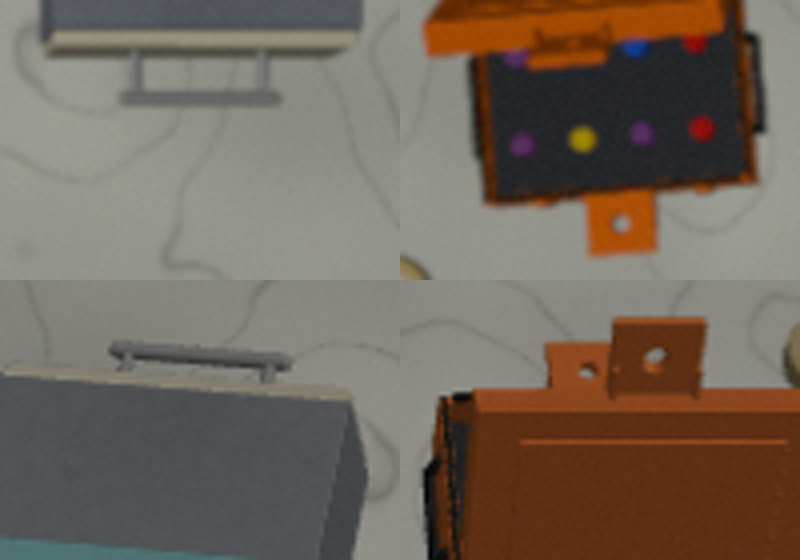

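The crops show the bar ends, the base hole at about (241.5,256) in top and (412,225) in scene, and the lid hole at about (429,221) in scene.

Run:
```python
from h import *
T=ctrl.calibration("top");S=ctrl.calibration("scene")
def m(a,b):
    X,r=tri([ray(T,a),ray(S,b)]);return X.round(1),r
o=.375
print("hR?",m((431.2-o,219.7-o),(195.5-o,242-o)),"hL",m((391-o,219.6-o),(240.7-o,245.5-o)))
print("mid",m((411.1-o,219.6-o),(218.1-o,243.7-o)), [onz(c,p,60).round(1) for c,p in((T,(391-o,219.6-o)),(T,(431.2-o,219.7-o)),(S,(195.5-o,242-o)),(S,(240.7-o,245.5-o)))])
print("base",m((241.5-o,256-o),(412-o,224.75-o)),onz(T,(241.1,255.6),60),onz(S,(411.6,224.4),60))
a,b=onz(T,(207.4,250.4),60),onz(T,(274.9,245.1),60)
print("front edge",a.round(1),b.round(1),"yaw",np.arctan2(*(a-b)[[0,1]]), "len",np.linalg.norm(a-b))
# orange mask of base tab sides: 
im=cv2.imread("pics/top0.png");
for n,c,p in(("stapler",T,(481,286)),("bottle",T,(322,222)),("tape",T,(182,275))): print(n,onz(c,p,20).round(0))
```

```text
hR? (array([ 557.6, -314.9,   63.3]), [0.6, 0.6]) hL (array([ 559.1, -195.8,   62.8]), [0.1, 0.1])
mid (array([ 558.4, -255.2,   63.4]), [0.1, 0.1]) [array([ 559.4, -196.3,   60. ]), array([ 557.7, -315. ,   60. ]), array([ 555.5, -316.9,   60. ]), array([ 557.3, -196.5,   60. ])]
base (array([456.7, 246.8,  59.2]), [0.2, 0.2]) [456.70364372 246.55232675  60.        ] [457.3246037  246.85523681  60.        ]
front edge [473.2 345.8  60. ] [486.6 146.8  60. ] yaw -0.06715842522180478 len 199.48921489413652
stapler [ 359. -469.   20.]
bottle [557.   6.  20.]
tape [401. 431.  20.]
```

{"name": "carry_out", "arguments": {"deltas": [0, 0, -9.16, 0, 0, 0, 0.3, 0, 0, -9.16, 0, 0, 0, 0.3, 0, 0, -9.16, 0, 0, 0, 0.3, 0, 0, -9.16, 0, 0, 0, 0.3, 0, 0, -9.16, 0, 0, 0, 0.3, 0, 0, -9.16, 0, 0, 0, 0.3, 0, 0, -9.16, 0, 0, 0, 0.3, 0, 0, 0, 0.04, 0.035, 0, 0.3, 0, 0, 0, 0.04, 0.035, 0, 0.3]}}

```text
clock: 1.23
eef_pos: [346.3, -509.3, 230.7]
tool_rot: [-3.141, -0.001, 1.554]
force: [0.0, -0.2, 0.1]
width: 30.1
gripper_force: 0.0
```

{"name": "carry_out", "arguments": {"deltas": [0, 0, 0, 0.042, 0.03, 0, 0.3, 0, 0, 0, 0.042, 0.03, 0, 0.3, 0, 0, 0, 0.042, 0.03, 0, 0.3, 0, 0, 0, 0.042, 0.03, 0, 0.3, 0, 0, 0, 0.042, 0.03, 0, 0.3, 0, 0, 0, 0.042, 0.03, 0, 0.3, 0, 0, 0, 0, 0, 0, 0.3]}}

```text
clock: 2.1
eef_pos: [533.0, -254.9, 231.2]
tool_rot: [3.14, -0.003, 1.565]
force: [0.3, -0.2, -0.2]
width: 29.6
gripper_force: 0.0
```

Run:
```python
from h import *
s=ctrl.read_state();c=ctrl.calibration("wrist");im=ctrl.get_image("wrist")
print(s['eef_pos'],s['tool_rot'],s['qpos'].round(2))
print({k:np.round(v,3).tolist() for k,v in c.items()})
np.savez("pics/w1.npz",im=im,**{k:np.array(v) for k,v in c.items()})
cv2.imwrite("pics/w1.png",im[:,:,::-1])
```

```text
[ 532.95381343 -254.93455212  231.16340703] [ 3.13990304 -0.00334533  1.56466637] [ 0.58  0.55 -0.28  1.68  0.18  0.93  0.22]
{'mtx': [[383.911, 0.0, 322.139], [0.0, 383.911, 234.166], [0.0, 0.0, 1.0]], 'distortion': [-0.045, 0.0, 0.0, 0.0, 0.0], 'R': [[1.0, -0.006, 0.003], [-0.007, -0.951, 0.309], [0.001, -0.309, -0.951]], 't': [-535.217, -278.197, 302.478]}
```

View pics/w1.png

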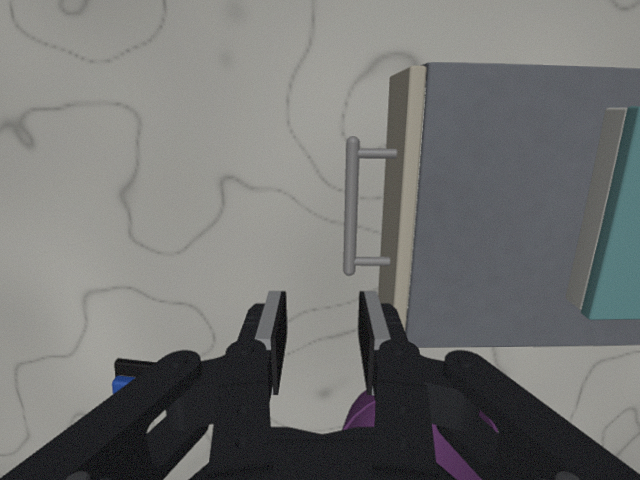

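The wrist view shows the bar from (353,138) to (349,273). I'll compute its position and yaw by combining this with the other views.

Run:
```python
from h import *
T=ctrl.calibration("top");S=ctrl.calibration("scene");W=np.load("pics/w1.npz")
o=.375
L=tri([ray(W,(353,138)),ray(T,(391-o,219.6-o)),ray(S,(240.7-o,245.5-o))]);R=tri([ray(W,(349,273)),ray(T,(431.2-o,219.7-o)),ray(S,(195.5-o,242-o))])
print(L,R);print([onz(W,p,60).round(1) for p in((353,138),(349,273))],[onz(W,p,92).round(1) for p in ((413,67),(391,334),(426,64),(406,347))])
print(((L[0]+R[0])/2).round(1))
```

```text
(array([ 558.77004565, -195.9129695 ,   62.33322844]), [0.4, 0.4, 0.1]) (array([ 557.23914803, -314.47442296,   61.87345569]), [1.7, 0.3, 1.6])
[array([ 558.5, -196.1,   60. ]), array([ 557.1, -313.5,   60. ])] [array([ 596.4, -146.2,   92. ]), array([ 591.4, -356.2,   92. ]), array([ 605.3, -144.3,   92. ]), array([ 605.1, -369.4,   92. ])]
[ 558.  -255.2   62.1]
```

{"name": "carry_out", "arguments": {"deltas": [0, 0, 0.5, 0, 0.024, 0.03, 0.3, 0, 0, 0, 0, 0, 0.05, 0.3, 0, 0, 0, 0, 0, 0.02, 0.3, 0, 0, 0, 0, 0, 0, 0.3]}}

```text
clock: 2.65
eef_pos: [551.5, -262.3, 129.3]
tool_rot: [-3.137, -0.001, 1.545]
force: [-0.4, -0.1, 0.5]
width: 29.9
gripper_force: 0.0
```

{"name": "carry_out", "arguments": {"deltas": [0, 0, 0, 0.007, 0.006, 0, 0.3, 0, 0, 0, 0, 0, 0, 0.3, 0, 0, 0, 0, 0, 0, 0.3]}}

```text
clock: 3.02
eef_pos: [560.7, -254.4, 132.3]
tool_rot: [3.14, 0.001, 1.547]
force: [-0.2, -0.3, -0.1]
width: 29.6
gripper_force: 0.0
```

Run:
```python
from h import *
for i in range(6):
    s=ctrl.read_state();print(s['eef_pos'].round(1),s['tool_rot'].round(3),s['clock']);ctrl.get_image("wrist")
```

```text
[ 560.7 -254.4  132.3] [3.140e+00 1.000e-03 1.547e+00] 3.025
[ 560.4 -254.5  132.1] [3.141e+00 1.000e-03 1.547e+00] 3.075
[ 560.2 -254.5  131.9] [3.141e+00 1.000e-03 1.547e+00] 3.125
[ 560.1 -254.5  131.8] [3.141 0.    1.547] 3.175
[ 560.1 -254.4  131.6] [3.141 0.    1.547] 3.225
[ 560.1 -254.5  131.6] [3.141 0.    1.547] 3.275
```

{"name": "carry_out", "arguments": {"deltas": [0, 0, 0, 0, -0.003, 0, 0.3, 0, 0, -0.5, 0, 0, 0, 0.3, 0, 0, 0, 0, 0, 0.03, 0.3, 0, 0, 0, 0, 0, 0.03, 0.3, 0, 0, 0, 0, 0, 0.026, 0.3, 0, 0, 0, 0, 0, 0, 0.3, 0, 0, 0, 0, 0, 0, 0.3, 0, 0, 0, 0, 0, 0, 0.9, 0, 0, 0, 0, 0, 0, 0.9, 0, 0, 0, 0, 0, 0, 0.9, 0, 0, 0, 0, 0, 0, 0.9]}}

```text
clock: 4.7
eef_pos: [557.3, -254.6, 48.0]
tool_rot: [3.141, 0.001, 1.556]
force: [-5.8, 1.6, 18.8]
width: 8.9
gripper_force: 58.8
```

{"name": "carry_out", "arguments": {"deltas": [0, 0, 0, 0, -0.01, -0.002, 0.9, 0, 0, 0, 0, -0.02, 0, 0.9, 0, 0, 0, 0, -0.025, 0, 0.9, 0, 0, 0, 0, -0.025, 0, 0.9, 0, 0, 0, 0, -0.025, 0, 0.9, 0, 0, 0, 0, -0.02, 0, 0.9, 0, 0, 0, 0, -0.015, 0, 0.9, 0, 0, 0, 0, 0, 0, 0.9, 0, 0, 0, 0, 0, 0, 0.9, 0, 0, 0, 0, 0, 0, 0.2, 0, 0, 0, 0, 0, 0, 0.2]}}

```text
clock: 6.08
eef_pos: [416.2, -251.9, 47.1]
tool_rot: [-3.14, -0.0, 1.555]
force: [-0.9, 0.4, 0.8]
width: 33.9
gripper_force: 0.8
```

{"name": "carry_out", "arguments": {"deltas": [0, 0, 0, 0, 0, -0.04, 0.2, 0, 0, 0, 0, 0, -0.05, 0.2, 0, 0, 0, 0, 0, -0.06, 0, 0, 0, 0, -0.01, 0.03, -0.05, 0, 0, 0, 0, -0.03, 0.04, 0, 0, 0, 0, 0, -0.03, 0.03, 0, 0, 0, 0, 0, 0, 0, 0, 0, 0, 0, 0, 0, 0, 0, 0]}}

```text
clock: 7.08
eef_pos: [515.3, -322.4, 246.5]
tool_rot: [-3.14, -0.002, 1.557]
force: [-0.2, -0.2, 0.3]
width: 42.7
gripper_force: 0.0
```

```bash
cat >> h.py <<'E'
def snap(n,f):
    c=ctrl.calibration(n);im=ctrl.get_image(n)
    np.savez(f"pics/{f}.npz",im=im,**{k:np.array(v) for k,v in c.items()});cv2.imwrite(f"pics/{f}.png",im[:,:,::-1]);return c,im
E
python3 - <<'E'
from h import *
print(ctrl.read_state()['eef_pos']);snap("wrist","w2");snap("top","t2");snap("scene","s2")
E
```

```text
[ 515.31886865 -322.37861745  246.4675151 ]
```

View pics/w2.png

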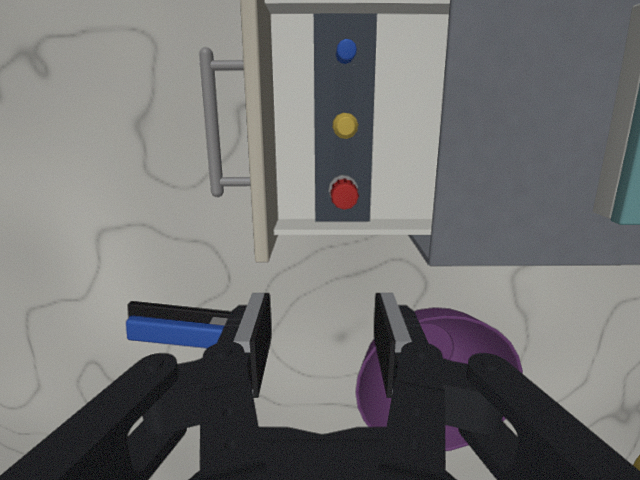

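The drawer is open. The red knob is at about (344,194), the yellow driver at (345,126) and the blue marker at (346,50). Next I'll move the wrist for a second view of the knob.

{"name": "carry_out", "arguments": {"deltas": [0, 0, 0, -0.05, 0, -0.02, 0, 0, 0, 0, -0.05, 0, -0.02, 0, 0, 0, 0, 0, 0, 0, 0, 0, 0, 0, 0, 0, 0, 0]}}

```text
clock: 7.72
eef_pos: [514.3, -422.3, 287.1]
tool_rot: [-3.141, -0.001, 1.556]
force: [0.6, 0.5, -0.3]
width: 42.5
gripper_force: 0.0
```

Run:
```python
from h import *
snap("wrist","w3")
rays={}
def red(f):
    d=np.load(f"pics/{f}.npz");h=cv2.cvtColor(d['im'],cv2.COLOR_RGB2HSV)
    m=((h[...,0]<6)|(h[...,0]>174))&(h[...,1]>150)&(h[...,2]>50)
    n,l,st,ce=cv2.connectedComponentsWithStats(m.astype(np.uint8));
    return d,[(st[i].tolist(),ce[i].round(1).tolist()) for i in range(1,n) if st[i,4]>8]
for f in("w2","w3","t2","s2"):
    d,r=red(f);print(f,r)
```

```text
w2 [([331, 179, 28, 30, 622], [343.9, 193.9])]
w3 [([330, 55, 27, 29, 559], [342.7, 69.0])]
t2 [([558, 31, 49, 47, 1801], [582.2, 54.3]), ([319, 50, 4, 6, 20], [320.6, 52.3]), ([284, 63, 3, 6, 15], [285.1, 65.7]), ([346, 68, 3, 5, 13], [346.8, 70.0]), ([297, 72, 3, 6, 15], [298.1, 74.7]), ([256, 209, 7, 4, 24], [259.2, 210.3]), ([427, 223, 8, 8, 51], [430.5, 226.4]), ([258, 229, 7, 6, 32], [261.0, 231.7])]
s2 [([194, 227, 10, 11, 78], [198.3, 231.8]), ([255, 423, 8, 10, 61], [258.5, 427.8]), ([329, 424, 7, 10, 58], [331.9, 428.4]), ([348, 440, 8, 10, 58], [351.1, 444.6]), ([290, 458, 9, 9, 64], [294.2, 462.0])]
```

Run:
```python
from h import *
D={f:np.load(f"pics/{f}.npz") for f in("w2","w3","t2","s2")}
P=dict(w2=(343.9,193.9),w3=(342.7,69.0),t2=(430.5,226.4),s2=(198.3,231.8))
R={f:ray(D[f],P[f]) for f in P}
print(tri(list(R.values())),tri([R['w2'],R['w3']]),tri([R['t2'],R['s2']]),tri([R['w2'],R['t2'],R['s2']]))
print({f:onz(D[f],P[f],80).round(1) for f in P})
# handle in w2, lid hole in scene
print([onz(D['w2'],p,60).round(1) for p in((207,52),(217,192))])
# lid angle from scene ray: plane of case through base hole
o,d=ray(D['s2'],(428.4,220.9))
h=np.array([632.3,258.5,60]);ex=np.array([np.cos(.067),np.sin(.067),0])
for th in np.arange(1.0,1.5,.05):
    p=h+176*(-np.cos(th)*ex+np.sin(th)*np.array([0,0,1]))+9*(np.sin(th)*ex+np.cos(th)*np.array([0,0,1]))
    v=p-o;print(round(th,2),np.linalg.norm(v-d*(v@d)).round(1),end='; ')
```

```text
(array([ 534.42574625, -309.32653295,   76.28360859]), [0.9, 0.9, 1.2, 0.6]) (array([ 533.58131463, -308.77432901,   78.38225247]), [0.2, 0.2]) (array([ 535.36946471, -309.56224878,   76.83422618]), [0.2, 0.2]) (array([ 534.55844544, -309.71334087,   75.74641636]), [1.1, 1.0, 0.1])
{'w2': array([ 533.3, -308.4,   80. ]), 'w3': array([ 533.7, -308.9,   80. ]), 't2': array([ 535.2, -309. ,   80. ]), 's2': array([ 537.5, -308.1,   80. ])}
[array([ 425.6, -196.2,   60. ]), array([ 423.2, -309.3,   60. ])]
1.0 12.4; 1.05 8.3; 1.1 3.9; 1.15 1.3; 1.2 6.2; 1.25 11.7; 1.3 17.4; 1.35 23.5; 1.4 29.9; 1.45 36.6;
```

{"name": "carry_out", "arguments": {"deltas": [0, 0, -10.5, 0, 0, -0.01, 1, 0, 0, -10.5, 0, 0, -0.01, 1, 0, 0, -10.5, 0, 0, -0.01, 1, 0, 0, -10.5, 0, 0, -0.01, 1, 0, 0, -10.5, 0, 0, 0, 1, 0, 0, -10.5, 0, 0, 0, 1, 0, 0, -10.5, 0, 0, 0, 1, 0, 0, -10.5, 0, 0, 0, 1, 0, 0, -10.5, 0, 0, 0, 1, 0, 0, 0, 0, 0.04, 0, 1, 0, 0, 0, 0, 0, 0, 1]}}

```text
clock: 9.15
eef_pos: [513.0, -377.9, 327.8]
tool_rot: [3.139, 0.0, -3.07]
force: [0.0, 0.1, 0.4]
width: 0.1
gripper_force: 0.0
```

{"name": "carry_out", "arguments": {"deltas": [0, 0, 0, -0.02, 0.056, 0, 1, 0, 0, 0, -0.02, 0.056, 0, 1, 0, 0, 0, -0.02, 0.056, 0, 1, 0, 0, 0, -0.02, 0.056, 0, 1, 0, 0, 0, -0.02, 0.056, 0, 1, 0, 0, 0, -0.02, 0.056, 0, 1, 0, 0, 0, -0.02, 0.056, 0, 1, 0, 0, 0, -0.02, 0.056, 0, 1, 0, 0, 0, -0.02, 0.056, 0, 1, 0, 0, 0, -0.02, 0.056, 0, 1, 0, 0, 0, -0.02, 0.056, 0, 1, 0, 0, 0, 0, 0, 0, 1]}}

```text
clock: 10.65
eef_pos: [689.7, 253.6, 326.0]
tool_rot: [3.137, -0.003, -3.067]
force: [0.5, -0.1, -0.4]
width: 0.2
gripper_force: 0.0
```

{"name": "carry_out", "arguments": {"deltas": [0, 0, 0, 0, 0, 0.04, 1, 0, 0, 0, 0, 0, 0.04, 1, 0, 0, 0, 0, 0, 0.04, 1, 0, 0, 0, 0, 0, 0.021, 1, 0, 0, 0, 0.02, 0, 0, 1, 0, 0, 0, 0.02, 0, 0, 1, 0, 0, 0, 0.02, 0, 0, 1, 0, 0, 0, 0, 0, 0, 1, 0, 0, 0, 0, 0, 0, 1]}}

```text
clock: 11.78
eef_pos: [633.8, 241.1, 187.0]
tool_rot: [3.142, 0.002, -3.079]
force: [-0.2, 0.3, 0.5]
width: 0.1
gripper_force: 0.0
```

{"name": "carry_out", "arguments": {"deltas": [0, 0, 0, 0.009, 0, 0.001, 1, 0, 0, 0, 0.008, 0, 0.001, 1, 0, 0, 0, 0.009, 0, 0.0025, 1, 0, 0, 0, 0.009, 0, 0.003, 1, 0, 0, 0, 0.009, 0, 0.004, 1, 0, 0, 0, 0.008, 0, 0.004, 1, 0, 0, 0, 0.008, 0, 0.005, 1, 0, 0, 0, 0.008, 0, 0.0055, 1, 0, 0, 0, 0, 0, 0, 1, 0, 0, 0, 0, 0, 0, 1]}}

```text
clock: 13.02
eef_pos: [564.7, 237.2, 160.3]
tool_rot: [3.141, 0.0, -3.078]
force: [0.0, 0.1, 0.0]
width: -0.2
gripper_force: 0.0
```

Run:
```python
from h import *
s=ctrl.read_state();print(s['eef_pos'],s['force'])
snap("scene","s3")
i=cv2.imread("pics/s3.png")[150:320,330:530];cv2.imwrite("pics/s3c.png",cv2.resize(i,None,fx=3,fy=3))
```

```text
[564.73354437 237.22767271 160.32358032] [0.02751648 0.06083677 0.03726251]
```

View pics/s3c.png

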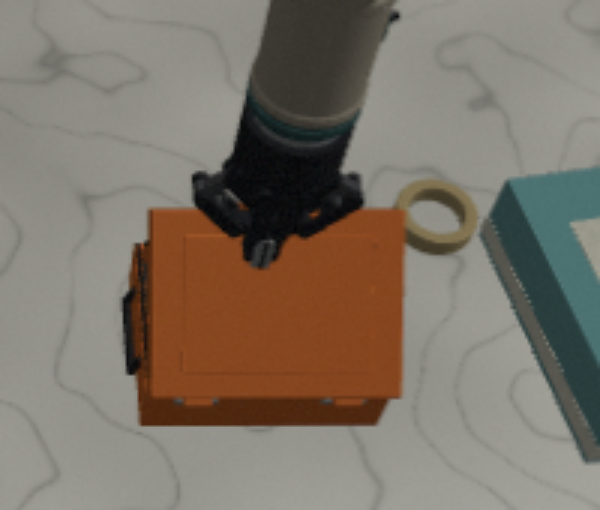

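The lid is following the finger. I'll continue along the arc.

{"name": "carry_out", "arguments": {"deltas": [0, 0, 0, 0.007, 0, 0.0065, 1, 0, 0, 0, 0.007, 0, 0.0065, 1, 0, 0, 0, 0.006, 0, 0.0075, 1, 0, 0, 0, 0.006, 0, 0.0075, 1, 0, 0, 0, 0.005, 0, 0.008, 1, 0, 0, 0, 0.005, 0, 0.008, 1, 0, 0, 0, 0.003, 0, 0.0075, 1, 0, 0, 0, 0.003, 0, 0.0075, 1, 0, 0, 0, 0.002, 0, 0.008, 1, 0, 0, 0, 0, 0, 0, 1, 0, 0, 0, 0, 0, 0, 1]}}

```text
clock: 14.45
eef_pos: [521.0, 234.3, 93.4]
tool_rot: [3.141, 0.0, -3.078]
force: [0.7, 0.4, -0.0]
width: -0.4
gripper_force: 0.0
```

{"name": "carry_out", "arguments": {"deltas": [0, 0, 0, 0, 0, 0.003, 1, 0, 0, 0, 0, 0, 0.003, 1, 0, 0, 0, 0, 0, 0, 1, 0, 0, 0, 0, 0, 0, 1, 0, 0, 0, 0, 0, 0, 1]}}

```text
clock: 15.08
eef_pos: [520.6, 234.4, 88.1]
tool_rot: [-3.142, 0.0, -3.078]
force: [-1.7, 0.0, 7.5]
width: 0.2
gripper_force: 3.6
```

{"name": "carry_out", "arguments": {"deltas": [0, 0, 0, 0, 0, -0.04, 1, 0, 0, 0, 0, 0, -0.05, 1, 0, 0, 0, 0.02, 0.01, -0.04, 1, 0, 0, 0, 0.03, 0, 0, 1, 0, 0, 0, 0, 0, 0, 1, 0, 0, 0, 0, 0, 0, 1]}}

```text
clock: 15.82
eef_pos: [471.0, 240.6, 217.2]
tool_rot: [-3.141, 0.001, -3.079]
force: [0.1, -0.3, 0.3]
width: 0.1
gripper_force: 0.0
```

Run:
```python
from h import *
print(ctrl.read_state()['eef_pos']);snap("wrist","w4");snap("scene","s4")
```

```text
[470.98604477 240.64521996 217.20355413]
```

{"name": "carry_out", "arguments": {"deltas": [0, 0, 0, 0.04, -0.03, 0, 1, 0, 0, 0, 0.02, -0.03, 0, 1, 0, 0, 0, 0, 0, 0, 1, 0, 0, 0, 0, 0, 0, 1]}}

```text
clock: 16.42
eef_pos: [415.4, 178.0, 217.4]
tool_rot: [3.14, 0.001, -3.079]
force: [0.5, -0.1, -0.1]
width: 0.0
gripper_force: 0.0
```

Run:
```python
from h import *
print(ctrl.read_state()['eef_pos']);snap("wrist","w5");snap("top","t5")
a=cv2.imread("pics/w4.png");b=cv2.imread("pics/w5.png")
def c(i,x,y,w,h): return cv2.resize(i[y:y+h,x:x+w],(400,300))
cv2.imwrite("pics/c5.png",np.vstack([np.hstack([cv2.resize(a,(400,300)),cv2.resize(b,(400,300))]),np.hstack([c(cv2.imread("pics/t5.png"),200,220,80,60),c(cv2.imread("pics/s4.png"),372,195,80,60)])]))
```

```text
[415.37530528 177.97849102 217.44291422]
```

View pics/c5.png

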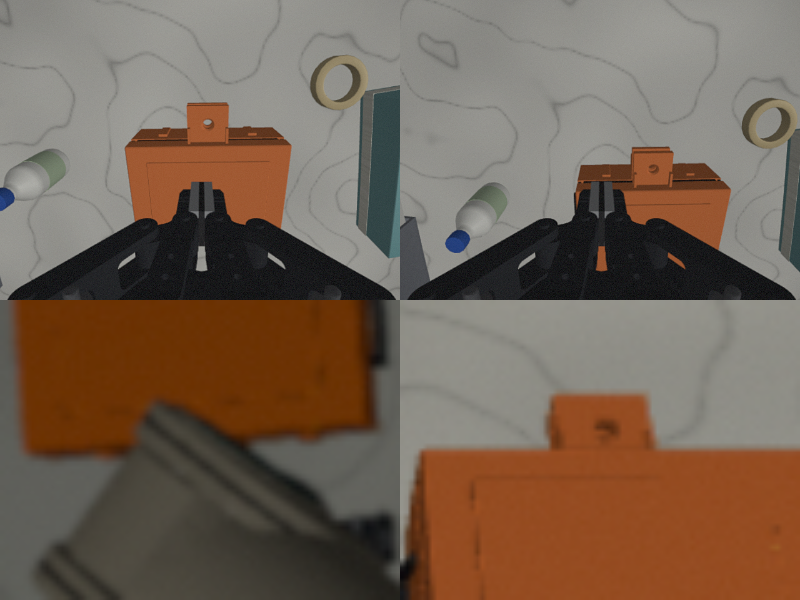

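The lid is down. The lid hole is at about (333,198) in w4 and (406,270) in w5, and I'll refine those by thresholding.

Run:
```python
from h import *
R=[];D={}
for f,p in(("w4",(333,198)),("w5",(406,270))):
    d=D[f]=np.load(f"pics/{f}.npz");x,y=p;w=d['im'][y-16:y+17,x-16:x+17].astype(float)
    med=np.median(w.reshape(-1,3),0);df=np.linalg.norm(w-med,axis=2)
    m=(df>22).astype(np.uint8);n,l,st,ce=cv2.connectedComponentsWithStats(m)
    print(f,[(st[i].tolist(),(ce[i]+[x-16,y-16]).round(1)) for i in range(1,n) if st[i,4]>6])
    i=min((i for i in range(1,n) if st[i,4]>20),key=lambda i:np.hypot(*(ce[i]-16)));
    c=np.array([st[i,0]+(st[i,2]-1)/2,st[i,1]+(st[i,3]-1)/2])+[x-16,y-16];R.append(ray(d,c));print(c,onz(d,c,73).round(1),onz(d,c,69).round(1))
print(tri(R))
# top edge line of lid tab front & lid front edge direction, w4
for p,q in(((188*1.6,103*1.6),(228*1.6,103*1.6)),((125*1.6,147*1.6),(291*1.6,143*1.6))):
    a,b=onz(D['w4'],p,75 if p[1]<170 else 92),onz(D['w4'],q,75 if p[1]<170 else 92);print(a.round(1),b.round(1),np.arctan2((a-b)[0],(a-b)[1]),np.linalg.norm(a-b))
```

```text
w4 [([8, 7, 18, 20, 239], array([334.2, 198.1]))]
[333.5 198.5] [456.5 249.2  73. ] [457.4 249.4  69. ]
w5 [([8, 9, 16, 17, 178], array([406.2, 270. ]))]
[405.5 271. ] [457.7 250.   73. ] [459.5 251.1  69. ]
(array([455.57112573, 248.89948474,  77.73624332]), [0.2, 0.2])
[432.1 223.1  75. ] [429.1 270.5  75. ] 3.078222335869098 47.45082958091332
[486.  151.6  92. ] [468.7 347.5  92. ] 3.053395793728578 196.67952052908097
```

{"name": "carry_out", "arguments": {"deltas": [0, 0, 10.5, 0, 0, -0.005, 0, 0, 0, 10.5, 0, 0, -0.005, 0, 0, 0, 10.5, 0, 0, -0.005, 0, 0, 0, 10.5, 0, 0, -0.005, 0, 0, 0, 10.5, 0, 0, 0, 0, 0, 0, 10.5, 0, 0, 0, 0, 0, 0, 10.5, 0, 0, 0, 0, 0, 0, 10.5, 0, 0, 0, 0, 0, 0, 10.3, 0, 0, 0, 0, 0, 0, 0, 0, 0, 0, 0, 0, 0, 0, 0, 0, 0, 0]}}

```text
clock: 17.9
eef_pos: [414.3, 177.9, 237.2]
tool_rot: [3.142, -0.0, 1.563]
force: [-0.0, 0.2, -0.9]
width: 42.6
gripper_force: 0.0
```

{"name": "carry_out", "arguments": {"deltas": [0, 0, 0, -0.054, 0.0138, 0, 0, 0, 0, 0, -0.054, 0.0138, 0, 0, 0, 0, 0, -0.054, 0.0138, 0, 0, 0, 0, 0, -0.054, 0.0138, 0, 0, 0, 0, 0, -0.054, 0.0138, 0, 0, 0, 0, 0, -0.054, 0.0138, 0, 0, 0, 0, 0, -0.054, 0.0138, 0, 0, 0, 0, 0, -0.054, 0.0138, 0, 0, 0, 0, 0, -0.054, 0.0138, 0, 0, 0, 0, 0, 0, 0, 0, 0, 0, 0, 0, 0, 0, 0, 0]}}

```text
clock: 19.27
eef_pos: [532.7, -309.4, 236.8]
tool_rot: [-3.141, -0.002, 1.561]
force: [-0.9, 0.4, -0.5]
width: 42.8
gripper_force: 0.0
```

{"name": "carry_out", "arguments": {"deltas": [0, 0, 0, 0, 0, 0.05, 0, 0, 0, 0, 0, 0, 0.05, 0, 0, 0, 0, 0, 0, 0.02, 0, 0, 0, 0, 0, 0, 0, 0, 0, 0, 0, 0, 0, 0, 0]}}

```text
clock: 19.9
eef_pos: [533.9, -309.4, 118.6]
tool_rot: [3.14, 0.0, 1.561]
force: [0.5, 0.6, 0.5]
width: 42.4
gripper_force: 0.0
```

{"name": "carry_out", "arguments": {"deltas": [0, 0, 0, 0, 0, 0.02, 0, 0, 0, 0, 0, 0, 0.02, 0, 0, 0, 0, 0, 0, 0.015, 0, 0, 0, 0, 0, 0, 0, 0, 0, 0, 0, 0, 0, 0, 0, 0, 0, 0, 0, 0, 0, 0.9, 0, 0, 0, 0, 0, 0, 0.9, 0, 0, 0, 0, 0, 0, 0.9, 0, 0, 0, 0, 0, 0, 0.9, 0, 0, 0, 0, 0, 0, 0.9]}}

```text
clock: 21.15
eef_pos: [533.5, -310.4, 63.4]
tool_rot: [3.14, 0.001, 1.559]
force: [-0.9, 1.6, 5.8]
width: 20.1
gripper_force: 58.5
```

{"name": "carry_out", "arguments": {"deltas": [0, 0, 0, 0, 0, -0.02, 0.9, 0, 0, 0, 0, 0, -0.04, 0.9, 0, 0, 0, 0, 0, -0.05, 0.9, 0, 0, 0, 0, 0, -0.05, 0.9, 0, 0, 0, 0, 0, -0.01, 0.9, 0, 0, 0, 0, 0, 0, 0.9, 0, 0, 0, 0, 0, 0, 0.9]}}

```text
clock: 22.02
eef_pos: [531.6, -309.6, 230.4]
tool_rot: [-3.138, -0.002, 1.559]
force: [-0.7, 0.3, -0.7]
width: 20.0
gripper_force: 59.1
```

{"name": "carry_out", "arguments": {"deltas": [0, 0, -10.5, 0, 0, 0, 0.9, 0, 0, -10.5, 0, 0, 0, 0.9, 0, 0, -10.5, 0, 0, 0, 0.9, 0, 0, -10.5, 0, 0, 0, 0.9, 0, 0, -10.5, 0, 0, 0, 0.9, 0, 0, -10.5, 0, 0, 0, 0.9, 0, 0, -10.5, 0, 0, 0, 0.9, 0, 0, -10.5, 0, 0, 0, 0.9, 0, 0, -10.5, 0, 0, 0, 0.9, 0, 0, 0, 0, 0, 0, 0.9, 0, 0, 0, 0, 0, 0, 0.9]}}

```text
clock: 23.4
eef_pos: [532.3, -309.9, 231.3]
tool_rot: [3.14, -0.001, -3.077]
force: [-0.4, 1.0, -0.6]
width: 19.6
gripper_force: 59.1
```

{"name": "carry_out", "arguments": {"deltas": [0, 0, 0, 0.0039, 0.0562, 0, 0.9, 0, 0, 0, 0.0039, 0.0562, 0, 0.9, 0, 0, 0, 0.0039, 0.0562, 0, 0.9, 0, 0, 0, 0.0039, 0.0562, 0, 0.9, 0, 0, 0, 0.0039, 0.0562, 0, 0.9, 0, 0, 0, 0.0039, 0.0562, 0, 0.9, 0, 0, 0, 0.0039, 0.0562, 0, 0.9, 0, 0, 0, 0.0039, 0.0562, 0, 0.9, 0, 0, 0, 0.0039, 0.0562, 0, 0.9, 0, 0, 0, 0.0039, 0.0562, 0, 0.9, 0, 0, 0, 0, 0, 0, 0.9, 0, 0, 0, 0, 0, 0, 0.9]}}

```text
clock: 24.9
eef_pos: [456.0, 247.5, 232.0]
tool_rot: [-3.14, -0.0, -3.075]
force: [-0.2, -1.3, 0.4]
width: 20.0
gripper_force: 59.2
```

{"name": "carry_out", "arguments": {"deltas": [0, 0, 0, 0, 0, 0.04, 0.9, 0, 0, 0, 0, 0, 0.04, 0.9, 0, 0, 0, 0, 0, 0.016, 0.9, 0, 0, 0, 0, 0, 0, 0.9, 0, 0, 0, 0, 0, 0, 0.9]}}

```text
clock: 25.52
eef_pos: [457.2, 248.3, 137.5]
tool_rot: [3.141, 0.002, -3.075]
force: [0.1, 0.4, -0.6]
width: 19.9
gripper_force: 59.2
```

Run:
```python
from h import *
s=ctrl.read_state();print(s['eef_pos'],s['tool_rot']);snap("wrist","w6");snap("scene","s6");snap("top","t6")
a=cv2.imread("pics/w6.png");b=cv2.imread("pics/s6.png")
def c(i,x,y,w,h): return cv2.resize(i[y:y+h,x:x+w],(400,300))
cv2.imwrite("pics/c6.png",np.hstack([c(a,220,150,200,150),c(b,372,175,80,60)]))
```

```text
[457.16651526 248.2942284  137.54550679] [ 3.14060148e+00  2.08263312e-03 -3.07541355e+00]
```

View pics/c6.png

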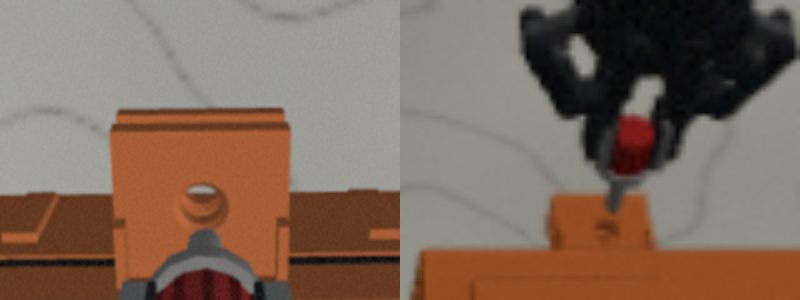

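Run:
```python
from h import *
W=np.load("pics/w6.npz");S=np.load("pics/s6.npz")
tp=(220+206/2-.25,150+238/2-.25);hp=(220+202/2-.25,150+207/2-.25)
print("tip",onz(W,tp,92.5).round(1),"hole",[onz(W,hp,z).round(1) for z in(72,75)], tri([ray(W,hp),ray(np.load("pics/w5.npz"),(406,270.7)),ray(np.load("pics/w4.npz"),(333.8,198.3))]))
ts=(372+612/5-80-.4,175+209/5-.4);hs=(372+607/5-80-.4,175+233/5-.4)
print("scene tip",onz(S,ts,92.5).round(1),"hole",[onz(S,hs,z).round(1) for z in (72,75)])
```

```text
tip [458.6 249.5  92.5] hole [array([457.8, 248.4,  72. ]), array([456.6, 248.3,  75. ])] (array([454.78446098, 248.66751689,  79.5832153 ]), [0.5, 0.1, 0.5])
scene tip [455.1 248.1  92.5] hole [array([455.5, 248.7,  72. ]), array([457.7, 248.2,  75. ])]
```

{"name": "carry_out", "arguments": {"deltas": [0, 0, 0, 0, 0, 0.01, 0.9, 0, 0, 0, 0, 0, 0.008, 0.9, 0, 0, 0, 0, 0, 0.004, 0.9, 0, 0, 0, 0, 0, 0.004, 0.9, 0, 0, 0, 0, 0, 0, 0.9, 0, 0, 0, 0, 0, 0, 0.9]}}

```text
clock: 26.42
eef_pos: [456.3, 248.1, 110.4]
tool_rot: [3.141, 0.0, -3.074]
force: [0.2, 0.7, -0.6]
width: 20.0
gripper_force: 59.2
```

{"name": "carry_out", "arguments": {"deltas": [0, 0, 0, 0, 0, 0.005, 0.9, 0, 0, 0, 0, 0, 0.005, 0.9, 0, 0, 0, 0, 0, 0.005, 0.9, 0, 0, 0, 0, 0, 0.005, 0.9, 0, 0, 0, 0, 0, 0, 0.9, 0, 0, 0, 0, 0, 0, 0.9]}}

```text
clock: 27.18
eef_pos: [456.2, 248.1, 90.4]
tool_rot: [3.141, 0.0, -3.074]
force: [-0.1, 0.2, -1.2]
width: 19.6
gripper_force: 59.2
```

{"name": "carry_out", "arguments": {"deltas": [0, 0, 0, 0, 0, 0.004, 0.9, 0, 0, 0, 0, 0, 0.004, 0.9, 0, 0, 0, 0, 0, 0.003, 0.9, 0, 0, 0, 0, 0, 0.002, 0.9, 0, 0, 0, 0, 0, 0, 0.9, 0, 0, 0, 0, 0, 0, 0.9, 0, 0, 0, 0, 0, 0, 0.9]}}

```text
clock: 28.05
eef_pos: [456.1, 248.2, 78.3]
tool_rot: [-3.141, 0.001, -3.074]
force: [-2.9, -2.2, 12.7]
width: 20.0
gripper_force: 60.9
```

{"name": "carry_out", "arguments": {"deltas": [0, 0, 0, 0, 0, 0.001, 0.9, 0, 0, 0, 0, 0, 0.001, 0.9, 0, 0, 0, 0, 0, 0, 0.9, 0, 0, 0, 0, 0, 0, 0.9, 0, 0, 0, 0, 0, 0, 0.9]}}

```text
clock: 28.68
eef_pos: [456.1, 248.2, 78.0]
tool_rot: [-3.14, 0.002, -3.074]
force: [-6.3, -4.5, 29.8]
width: 20.6
gripper_force: 62.6
```

Run:
```python
from h import *
snap("wrist","w7");snap("scene","s7")
for i in range(8): ctrl.get_image("wrist")
s=ctrl.read_state();print(s['eef_pos'],s['force'],s['gripper_force'],s['clock'])
a=cv2.imread("pics/w7.png");b=cv2.imread("pics/s7.png")
def c(i,x,y,w,h): return cv2.resize(i[y:y+h,x:x+w],(400,300))
cv2.imwrite("pics/c7.png",np.hstack([c(a,220,150,200,150),c(b,352,175,120,90)]))
```

```text
[456.13753786 248.19269432  78.00532108] [-6.00503347 -4.25378639 29.97340273] 62.55516171455383 29.175
```

View pics/c7.png

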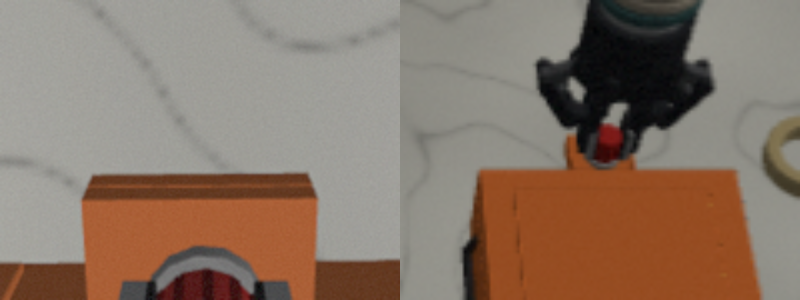

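The collar sits on the lid tab, the two tabs are pressed together, and the push is steady at about 30 N. I'm handing the job in.

```bash
python3 -c "
from cell import ctrl
print(ctrl.finish_job())"
```

```text
the job is handed in; nothing more can be done
None
```

I handed the job in at about 29 s with the pin through both tabs, its collar on the lid tab, and the gripper still holding the knob and pressing down at about 30 N; the hand-in call gave no verdict.

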